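# Free a locked centrifuge lid with the T-handle key

### The job

The power failed and the microcentrifuge lid is still locked. Take the T-handle key out of the tool rack, put its blade down through the long slot in the machine's deck, feel for the hidden release tab and press it gently until the lid springs open; then put the key back in its hole in the rack, fully down, and leave the other things where they are.

Things in the scene. Friction and masses are not known exactly. Their poses are not given: they have to be found in the camera images.
- key_handle (a point): Centre of the handle of the T-handle key, the only T-shaped tool in the rack (which hole it hangs in differs). Black level bar, 76 mm long (y axis, along the row of holes), 18 mm thick (x), 24 mm high. Under it a neck, 18 mm across: its flat foot, 28 mm below this point, rests on the rack's plate. From there a 6 mm steel blade goes down 110 mm. z: up along the blade. Weight about 90 g.
- key_tip (a point): The rounded tip of the key's blade, 138 mm below the handle's centre on the blade's axis. When the key hangs in the rack it is 8 mm above the bench.
- rack: Open tool rack of grey sheet metal, fixed: 180 mm (its y) by 60 mm (its x), top plate 8 mm thick, its top at 118 mm. Origin: centre of its underside. Three round 11 mm holes go through the plate on its centre line at y = -65, 0 and +65 mm. In them hang the key and two stubby screwdrivers, whose round handles are up to 30 mm across and rise at most 50 mm above the plate.
- centrifuge: White microcentrifuge, fixed: 250 mm deep (x), 226 mm wide (y), deck at 110 mm. Origin: centre of its underside; its front looks along its -x. Round grey lid, 182 mm across and 25 mm high, centred 25 mm behind the middle, hinged at the back. Inside is the release tab, reached only through the slot: thin plastic that breaks at 20 N; do not push harder than that on any part of the machine.
- slot (a point): Middle of the release slot's mouth, level with the deck, in its corner at the centrifuge's x = -95, y = -72 mm; axes as the centrifuge. Slot 41 mm long (y), 9 mm wide (x), its rim bevelled 3 mm outward, plate 8 mm thick. The tab under it is flat, 14 mm wide along the slot: its middle up to 13 mm either way from the slot's middle, its top 36 to 54 mm below the deck. It cannot be seen, only felt.
- lid (a joint): Lid angle in rad: 0 locked, 1.25 open. The tab yields at about 5 N and 0.6 N more per mm, frees the lid after about 6 mm, stops hard at 8.5 mm. The lid then swings up by its own spring in some 2 s and stays up. A tip 56 mm or more below the deck that met nothing has missed the tab: raise it and try farther along the slot (hard floor 75 mm below the deck).
- driver_a_handle (a point): Handle of one screwdriver in the rack, on its axis, 25 mm above the rack's top plate; a bystander.
- driver_b_handle (a point): Handle of the other screwdriver in the rack, on its axis, 25 mm above the rack's top plate; a bystander.
- tin_a: Aluminium moisture tin, 68 mm across, 45 mm high; origin under its centre; a bystander.
- tin_b: Aluminium moisture tin, 56 mm across, 35 mm high; origin under its centre; a bystander.
- soil_jar: Amber sample jar, 70 mm across, 100 mm high; origin under its centre; a bystander.
- beaker: Glass beaker, 72 mm across, 90 mm high; origin under its centre; a bystander.
- spatula: Spatula 190 mm long lying on the bench; a bystander.
Not all that is in view belongs to the job. Of the things that look like the part that bears key_handle, the largest one is meant.

How it is judged:
By the outcome, as a careful person would: the job done as asked, in the order asked, and still so for the second after the job is handed in, with the robot touching nothing.
It also fails if it takes over 67 s, if anything falls off the work surface, if the arm or the gripper's body presses on something with over 40 N, if the wrist force passes 120 N, or if a joint passes its speed limit or range.

### The arm

A 7-joint arm with a two-finger parallel gripper is mounted at the origin on the work surface. World frame = base frame: x ahead of the robot, y to its left, z up, the work surface at z = 0. Lengths are in mm, angles in degrees, forces in N, time in s.
With the tool pointing down it reaches from about 350 to 775 mm from the base axis. Payload 3.1 kg.
Tool frame: the origin (TCP) lies at the very end of the fingers, on their centre line; the grasp point (between the pads) lies 19 mm behind it (ctrl.tcp_to_grasp is the distance from the TCP to the grasp point, in mm); z points along the fingers, y is the direction in which the jaws open and shut (so a half turn about z gives the same grasp; the last joint's range is limited). The gripper opens to 85 mm and grips with 20 to 120 N. Pads are 22 mm wide; open, the fingers measure 114 mm over their backs; the gripper's body (76 mm by 85 mm) begins 54 mm behind the grasp point. The pads swing forward as they close: fully open they stand 13 mm farther back than shut.
Start: joints at [70.033, 17.813, 0.802, 86.603, -0.252, 75.585, -1.558], TCP at [166.138, -524.324, 231.304] pointing down, gripper open.
Joint ranges: [-154.91, 154.91], [-16.99, 109.72], [-72.82, 74.43], [7.12, 147.25], [-82.49, 262.49], [11.32, 116.49], [-174.64, 174.64]. Speed limits (degrees/s): [159.86, 159.86, 180, 180, 180, 180, 180].

### API

Orientations are given as [roll, pitch, yaw] about the fixed x, y, z axes, in that order (R = Rz(yaw) Ry(pitch) Rx(roll)).
In Python, from station import ctrl gives the robot as it stands. The module is installed in compiled form; this text tells all that it offers. Calls block until the motion is done:
- ctrl.reach(position, orientation): joint-space move of the TCP to a pose.
- ctrl.movel(position, velocity=150, orientation=None, max_force=None): straight line of the TCP; orientation=None keeps the orientation; velocity is the mean speed in mm/s. With max_force (N) it stops when the force on the tool has changed by that much, and returns True; else False.
- ctrl.movej(angles): joint-space move.
- ctrl.gripper_to(opening, grip_force=None): opening from 0.0 (shut) to 1.0 (fully open); grip_force is the grip in N (None keeps the last); returns when the fingers have stopped.
- ctrl.hold(seconds).
- ctrl.inverse_kinematics(position, orientation): joint angles nearest the present ones, or None.
- ctrl.state(): the state.
- ctrl.snapshot(name): name is "side" or "top"; returns (picture, depth): 420x560x3 uint8, red, green, blue; 420x560 float32, mm along the optical axis (not along the pixel's ray), 0 where there is no reading.
- ctrl.camera_model(name): a dict with "K" (3x3 intrinsics, pixels), "eye" and "orientation" of the camera in the world. Camera axes: x right, y up, looking along -z (the intrinsics and any distortion apply to the point x, -y, -z); pixel columns grow to the right and rows downward; lengths in mm; the calibration is good to about 2 mm. A picture is of the moment at which its call begins. camera_model takes no time and is no camera call.
A pose or a line that the arm cannot do raises ctrl.MotionError and nothing moves.
- ctrl.close_job(): hands the job in, once; it reports no verdict.
The state is a dict: "time": time; "joints": joint angles; "joint_velocities": joint speeds; "joint_torque": joint torques, N m; "position": TCP position; "tool_rot": TCP orientation; "contact_force": force on the tool from outside, world axes, zero at the start; "torque": the same for the moment, N m; "gripper_width": opening from 0.0 (shut) to 1.0 (fully open).
Only numpy, scipy, OpenCV 4.12 (cv2) and the standard library are available. Lean on these libraries where they do the work, as an engineer would, in place of code of your own. Each camera call takes 0.05 s, during which the arm holds its last target.

## Working session

There is one attempt and no reset: what is moved stays moved. The work goes in short steps, each a Python script; the robot and the scene stay as the last script left them, time stands still between calls to the robot, and variables do not carry over. Pictures are saved under pics/ and viewed, and the job is handed in when it is done.

```bash
mkdir -p pics
cat > h.py <<'E'
import numpy as np, cv2
from station import ctrl
from scipy.spatial.transform import Rotation as R
def cam(name):
    m=ctrl.camera_model(name); return m
def pts(name,depth):
    m=ctrl.camera_model(name);K=np.array(m["K"]);
    o=np.array(m["orientation"]);Rm=o if o.shape==(3,3) else R.from_euler('xyz',o,degrees=True).as_matrix()
    v,u=np.mgrid[0:420,0:560]
    x=(u-K[0,2])/K[0,0]*depth;y=(v-K[1,2])/K[1,1]*depth
    P=np.stack([x,-y,-depth],-1)
    W=P@Rm.T+np.array(m["eye"]); W[depth==0]=np.nan
    return W
E
python3 - <<'E'
from h import *
for n in("side","top"):
    p,d=ctrl.snapshot(n); cv2.imwrite(f"pics/{n}0.png",p[:,:,::-1]); np.save(n+"0.npy",d); np.save(n+"0p.npy",p); print(ctrl.camera_model(n))
    W=pts(n,d); print(np.nanpercentile(W[...,2],[1,25,50,75,99]))
print(ctrl.state(),ctrl.tcp_to_grasp)
E
```

```text
{'K': array([[486.17404903,   0.        , 288.82813574],
       [  0.        , 486.17404903, 207.85908362],
       [  0.        ,   0.        ,   1.        ]]), 'eye': array([ 83.00451644, 866.94040353, 848.91835027]), 'orientation': array([  51.29881079,   -1.03569887, -148.56561696])}
[-748.32485675   -3.79786706    0.83651287   34.90101406  336.47696152]
{'K': array([[497.58284492,   0.        , 271.8008207 ],
       [  0.        , 497.58284492, 210.4192939 ],
       [  0.        ,   0.        ,   1.        ]]), 'eye': array([ 486.2688061 ,   56.82180652, 1210.53243598]), 'orientation': array([  3.30649388,   0.87379094, -88.29616302])}
[-7.57504780e+02 -1.97310017e+00  4.49036727e-01  3.60823106e+00
  1.51231611e+02]
{'time': 0.1, 'joints': array([70.03111001, 17.85671069,  0.7995533 , 86.68283562, -0.25349068,
       75.58598297, -1.55807759]), 'joint_velocities': array([ 0.05703885, -0.17922647, -0.05964192, -0.16230581, -0.02545774,
        0.09151205, -0.02045055]), 'joint_torque': array([ 7.62628988e-04, -3.80855334e+01,  1.46547966e-01, -2.31243128e+01,
        1.23490300e-02,  8.09762045e-03,  1.52058180e-05]), 'position': array([ 165.95653004, -523.66709775,  230.32096024]), 'tool_rot': array([-1.79876275e+02,  3.15668594e-03,  1.75861443e+01]), 'contact_force': array([0.67326512, 0.53858822, 0.4865034 ]), 'torque': array([ 0.04293517,  0.08125945, -0.06567022]), 'gripper_width': 0.9992640938305617} 18.700000000000003
```

View pics/side0.png

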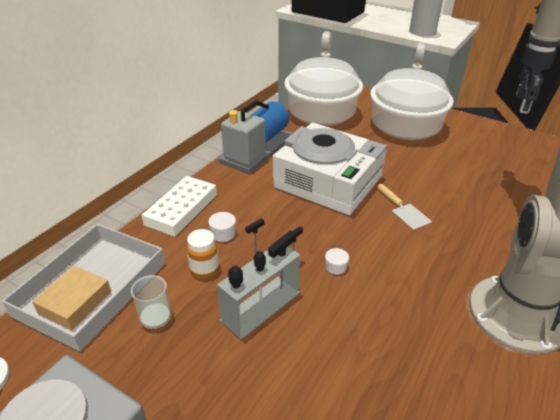

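View pics/top0.png

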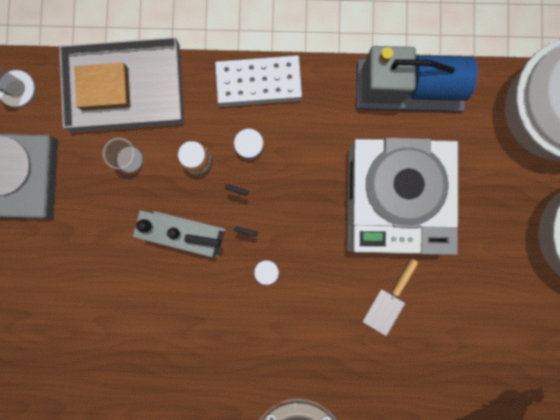

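Run:
```python
from h import *
p=np.load("top0p.npy");s=np.load("side0p.npy")
a=cv2.resize(p[170:275,120:275],None,fx=4,fy=4,interpolation=2)
b=cv2.resize(s[210:340,210:330],None,fx=3,fy=3,interpolation=2)
cv2.imwrite("pics/c1.png",a[:,:,::-1]);cv2.imwrite("pics/c2.png",b[:,:,::-1])
c=cv2.resize(p[130:260,340:470],None,fx=4,fy=4,interpolation=2);cv2.imwrite("pics/c3.png",c[:,:,::-1])
for n in("top","side"):
    W=pts(n,np.load(n+"0.npy"))
    np.save(n+"W.npy",W)
W=np.load("topW.npy")
def q(u,v): print((u,v),np.round(W[v,u],1))
for u,v in [(203,241),(190,239),(215,243),(236,189),(245,231),(173,233),(144,226),(160,230),(438,240),(440,215),(365,215),(430,150),(300,300),(400,350),(100,300)]:q(u,v)
```

```text
(203, 241) [477.6 218.4 157.6]
(190, 239) [481.  245.4 161.3]
(215, 243) [474.1 192.5 159.6]
(236, 189) [595.3 157.1 103.9]
(245, 231) [502.2 134.2  98.8]
(173, 233) [492.6 282.  160.8]
(144, 226) [505.4 342.4 167.4]
(160, 230) [498.6 320.7 115.8]
(438, 240) [ 495.4 -314.6   36.9]
(440, 215) [ 549.8 -294.8  111.5]
(365, 215) [ 545.2 -130.6  109.5]
(430, 150) [ 690.6 -266.6  126.9]
(300, 300) [3.415e+02 3.000e+00 3.000e-01]
(400, 350) [ 230.3 -239.1   -1.4]
(100, 300) [326.2 487.1   0.6]
```

View pics/c1.png

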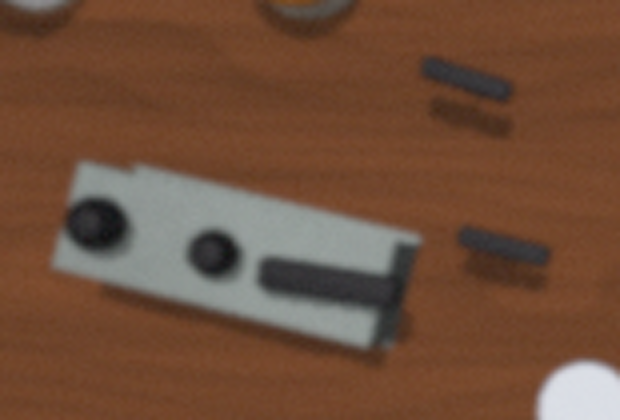

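View pics/c2.png

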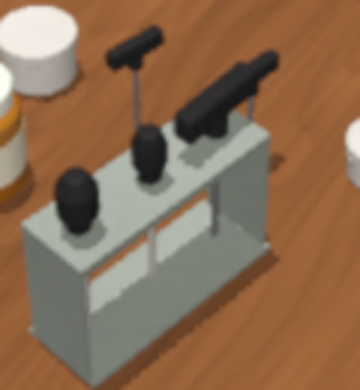

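View pics/c3.png

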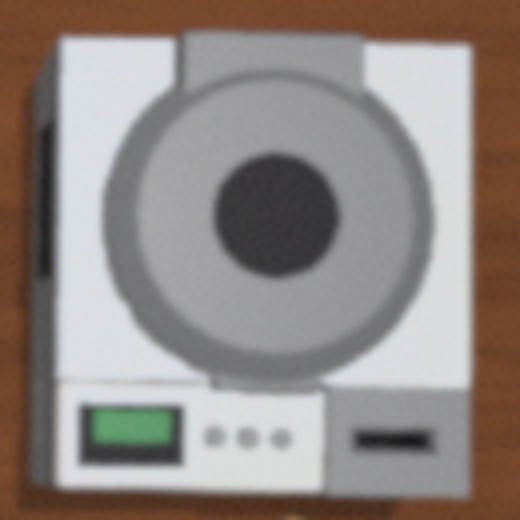

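Run:
```python
from h import *
p=np.load("top0p.npy").astype(int);W=np.load("topW.npy");Z=W[...,2]
g=p.sum(-1)/3
yy,xx=np.mgrid[0:420,0:560]
def rect(m,n,zp=None,cn="top"):
    P=W[m][:,:2]
    if zp is not None:
        # reproject pixel rays to plane zp
        mm=ctrl.camera_model(cn);e=np.array(mm["eye"]);P=(e+(W[m]-e)*((zp-e[2])/(W[m][:,2]-e[2]))[:,None])[:,:2]
    r=cv2.minAreaRect(P.astype(np.float32)); print(n,len(P),"c",np.round(P.mean(0),1),"rect",[np.round(x,1) for x in r],"z",np.round(np.nanpercentile(W[m][:,2],[5,50,95]),1))
    return P
roi=(xx>130)&(xx<230)&(yy>205)&(yy<262)
# key: dark & high
k=(xx>184)&(xx<222)&(yy>232)&(yy<250)&(g<80)&(Z>140)
P=rect(k,"key",158);c=P-P.mean(0);w,v=np.linalg.eigh(c.T@c/len(c));print(np.sqrt(w*12),v[:,1],np.degrees(np.arctan2(-v[0,1],v[1,1])))
print(np.sort(Z[k])[::12])
pl=roi&(Z>108)&(Z<126)
P=rect(pl,"plate",118)
al=roi&(Z>108)
rect(al&((g>90)),"rackbright",118)
for n,b in (("d1",(136,152,218,236)),("d2",(165,182,225,242))):
    m=(xx>b[0])&(xx<b[1])&(yy>b[2])&(yy<b[3])&(g<90)&(Z>135); rect(m,n,160)
for n,b in (("t1",(222,252,180,198)),("t2",(230,262,224,240))):
    m=(xx>b[0])&(xx<b[1])&(yy>b[2])&(yy<b[3])&(Z>60); rect(m,n)
r=(xx>340)&(xx<470)&(yy>130)&(yy<262)
rect(r&(Z>103)&(Z<117),"deck",110)
r2=(xx>422)&(xx<456)&(yy>230)&(yy<250)
sl=r2&(g<75); rect(sl,"slot",110)
print(g[232:250:1,428:450:2].astype(int)); 
for n,b in (("jar",(175,212,138,178)),("tinA",(230,268,125,162)),("tinB",(250,282,258,290)),("beaker",(100,145,135,175))):
    m=(xx>b[0])&(xx<b[1])&(yy>b[2])&(yy<b[3])&(Z>25); rect(m,n)
```

```text
key 278 c [478.3 220. ] rect [array([478.1, 220.5]), array([74.3, 17.3]), np.float64(83.2)] z [153.9 157.7 160.9]
[16.73568022 73.54134791] [0.12830246 0.99173508] -7.371509106739572
[141.26102763 153.75344532 154.33520196 154.83321963 155.49937404
 156.02241035 156.22942876 156.51120541 156.75382763 157.04270526
 157.26533966 157.58902191 157.80374675 158.12590434 158.35381713
 158.5116874  158.81978416 159.12523363 159.41642878 159.61039205
 159.93892506 160.18260022 160.9656064  161.78506029]
plate 1656 c [493.2 286.1] rect [array([492.6, 286. ]), array([181.,  60.]), np.float64(77.7)] z [114.6 117.9 121.3]
rackbright 1672 c [493.4 286.1] rect [array([492.6, 286. ]), array([181.,  60.]), np.float64(77.7)] z [114.6 117.9 122. ]
d1 166 c [506.3 345.5] rect [array([506.7, 344.5]), array([27.7, 29.8]), np.float64(2.5)] z [143.6 162.5 170.2]
d2 114 c [492.5 282.1] rect [array([492.6, 282.2]), array([21.1, 25.5]), np.float64(1.7)] z [143.7 159.6 164. ]
t1 134 c [594.4 157.1] rect [array([594.9, 157.8]), array([52.6, 12.4]), np.float64(73.8)] z [ 97.5 102.6 105.8]
t2 132 c [501.6 133.5] 
[... 922 characters left out ...]
 139 142 142]
 [151 152 149 150 152 149 150 149 147 147 148]
 [153 149 152 149 150 148 149 151 149 150 148]
 [151 151 150 151 152 151 148 150 150 150 149]
 [151 150 152 153 150 149 149 148 149 148 149]
 [153 152 150 150 148 150 151 150 150 151 149]]
jar 835 c [666.5 256.6] rect [array([669.8, 259.7]), array([64. , 69.2]), np.float64(42.6)] z [ 42.8  98.3 103.1]
tinA 654 c [711.2 137.8] rect [array([712.1, 138.1]), array([67.2, 65.8]), np.float64(21.9)] z [40.3 44.8 48.3]
tinB 444 c [407.8  86.6] rect [array([407.1,  87.2]), array([53.9, 54.1]), np.float64(1.6)] z [31.  35.2 38.7]
beaker 671 c [672.7 433.6] rect [array([671.2, 431.5]), array([70.2, 69.5]), np.float64(47.3)] z [29.3 66.4 91.1]
```

```bash
cat >> h.py <<'E'
def proj(name,X):
    m=ctrl.camera_model(name);K=np.array(m["K"]);Rm=R.from_euler('xyz',m["orientation"],degrees=True).as_matrix()
    P=(np.atleast_2d(X)-m["eye"])@Rm
    return np.stack([K[0,0]*P[:,0]/-P[:,2]+K[0,2],K[1,1]*-P[:,1]/-P[:,2]+K[1,2]],-1)
def ray(name,uv,z):
    m=ctrl.camera_model(name);K=np.array(m["K"]);Rm=R.from_euler('xyz',m["orientation"],degrees=True).as_matrix()
    uv=np.atleast_2d(uv).astype(float)
    d=np.stack([(uv[:,0]-K[0,2])/K[0,0],-(uv[:,1]-K[1,2])/K[1,1],-np.ones(len(uv))],-1)@Rm.T
    e=np.array(m["eye"]);return e+d*((z-e[2])/d[:,2])[:,None]
E
python3 - <<'E'
from h import *
W=np.load("sideW.npy");Z=W[...,2];s=np.load("side0p.npy").astype(int);g=s.sum(-1)/3
def box(x0,x1,y0,y1,z0,z1): return (abs(W[...,0]-(x0+x1)/2)<(x1-x0)/2)&(abs(W[...,1]-(y0+y1)/2)<(y1-y0)/2)&(Z>z0)&(Z<z1)
m=box(455,505,175,260,150,170)&(g<90); P=W[m]
print("key",len(P),P.mean(0),cv2.minAreaRect(P[:,:2].astype(np.float32)))
m=box(430,560,180,390,113,123)&(g>90);P=W[m];print("plate",len(P),cv2.minAreaRect(P[:,:2].astype(np.float32)))
m=box(440,740,-350,-80,106,114);P=W[m];print("deck",len(P),cv2.minAreaRect(P[:,:2].astype(np.float32)))
b=s.astype(np.uint8).copy()
for X in [(478.2,220.3,158),(495.5,-290,110),(495.5,-270,110),(495.5,-310,110),(489.3+15-15,-216.9,110)]:
    u=proj("side",X)[0]; print(X,u); cv2.circle(b,tuple(int(round(t*16)) for t in u),16,(255,0,0),1,shift=4)
cv2.imwrite("pics/s2.png",np.hstack([cv2.resize(b[115:215,270:395],None,fx=3,fy=3,interpolation=2),cv2.resize(b[215:315,205:330],None,fx=3,fy=3,interpolation=2)])[:,:,::-1])
for n,X in (("key",(478.2,220.3,128)),("keyhi",(478.2,220.3,270)),("slot",(495.5,-290,200)),("slothi",(495.5,-290,260))):
  for y in (82.6,-97.4,90,-90):
    print(n,y,ctrl.inverse_kinematics(list(X),[180,0,y]))
E
```

```text
key 249 [477.98588856 226.06992503 156.82749465] ((479.0128173828125, 223.46087646484375), (75.44308471679688, 19.435951232910156), 80.63304138183594)
plate 1338 ((493.9189147949219, 286.7730407714844), (182.4518585205078, 63.37033462524414), 77.27378845214844)
deck 1881 ((591.1383666992188, -217.53915405273438), (252.99374389648438, 234.72213745117188), 0.4249992370605469)
(478.2, 220.3, 158) [282.91471307 238.86729451]
(495.5, -290, 110) [371.3031651  148.39310112]
(495.5, -270, 110) [368.45196333 151.49966174]
(495.5, -310, 110) [374.10027913 145.34547244]
(489.3, -216.9, 110) [362.64101994 160.71369909]
key 82.6 [ 11.53371128  28.77587091 -52.30627333  97.68790656  24.67149235
  65.86116134 -55.10652142]
key -97.4 [ 16.72344417  32.95198275 -61.63122673  97.52992589  30.95319577
  68.51964896 119.69897567]
key 90 [ 11.65909458  28.85665069 -52.51471624  97.68393929  24.80299765
  65.9100339  -47.81598217]
key -90 [ 16.72344417  32.95198275 -61.63122673  97.52992589  30.95319577
  68.51964896 127.09897567]
keyhi 82.6 [ -7.80971976  15.64893167 -24.11037157  85.39952309   6.4179800
[... 504 characters left out ...]
76883155   -1.43345962
   72.63925219 -157.57986507]
slot 90 [ 44.66576219  23.3659857  -22.45017558  84.9668074    9.09011947
  73.46542165  21.28645184]
slot -90 [  26.76154867   21.6449844     2.58257382   85.73346932   -0.99774726
   72.64397443 -150.54009723]
slothi 82.6 [ 43.72933038  21.4500792  -21.43414985  78.94003304   7.77486989
  81.05261893  15.04094465]
slothi -97.4 [  26.76683398   19.93799334    2.61042983   79.67846718   -0.90252223
   80.40376977 -158.02853614]
slothi 90 [ 44.53275107  21.59323572 -22.6128545   78.90581634   8.23429181
  81.11472645  22.08133528]
slothi -90 [  27.52854879   19.95144357    1.5475819    79.64513447   -0.53549771
   80.41053658 -150.92750098]
```

View pics/s2.png

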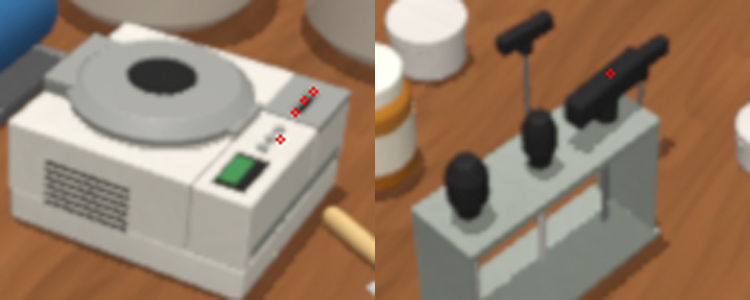

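Run:
```python
from h import *
o=[180,0,82.6]
ctrl.reach([478.4,221,290],o)
ctrl.movel([478.4,221,190],velocity=150)
s=ctrl.state();print(s["time"],s["position"],s["tool_rot"],s["contact_force"])
r=ctrl.movel([478.4,221,128],velocity=80,max_force=12)
s=ctrl.state();print(r,s["time"],s["position"],s["tool_rot"],s["contact_force"])
for n in("side","top"):
    p,d=ctrl.snapshot(n); cv2.imwrite(f"pics/g_{n}.png",cv2.resize(p[190:300,180:330] if n=="side" else p[190:300,120:270],None,fx=4,fy=4)[:,:,::-1])
```

```text
3.7667 [479.11146486 221.2928757  190.91190542] [ 1.79913592e+02 -6.21369508e-02  8.25837873e+01] [-0.60943441 -0.00766273  0.48495303]
False 4.6917 [478.84460425 221.33921399 128.52786981] [ 1.79943847e+02 -4.22876678e-02  8.26032303e+01] [-0.85364745  0.31104004  1.54150505]
```

View pics/g_side.png

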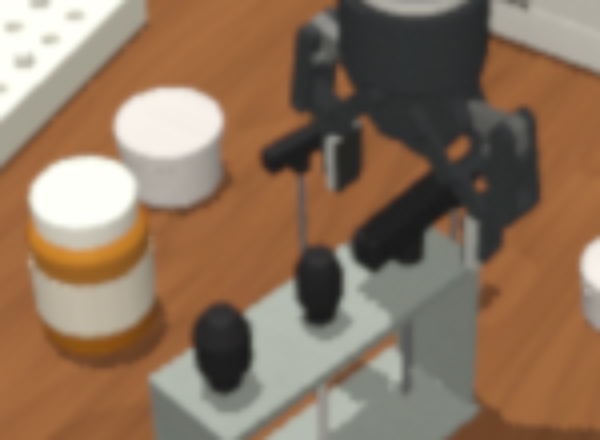

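Run:
```python
from h import *
ctrl.gripper_to(0.0,grip_force=80)
s=ctrl.state();print(s["time"],s["position"],s["gripper_width"],s["contact_force"])
p=s["position"]
ctrl.movel([p[0],p[1],p[2]+20],velocity=40)
s=ctrl.state();print(s["time"],s["position"],s["gripper_width"],s["contact_force"],s["tool_rot"])
ctrl.movel([p[0],p[1],300],velocity=120)
s=ctrl.state();print(s["time"],s["position"],s["gripper_width"],s["contact_force"],s["tool_rot"])
pp,d=ctrl.snapshot("side"); cv2.imwrite("pics/l_side.png",cv2.resize(pp[110:310,180:380],None,fx=3,fy=3,interpolation=2)[:,:,::-1])
```

```text
5.4167 [478.51684237 221.11282227 128.19847982] 0.1949856643602337 [ 0.25682684 -0.08775151  1.82479714]
6.075 [478.49529363 221.03749638 148.2522419 ] 0.19818594896524946 [ 0.28590831 -0.06799301 -1.65689606] [1.79995919e+02 4.61924104e-03 8.25964797e+01]
7.4917 [478.0964125  220.81114778 299.08733641] 0.1976932421266494 [-0.03243427 -0.69691239 -0.90192294] [-1.79908638e+02  5.97468060e-02  8.26019457e+01]
```

View pics/l_side.png

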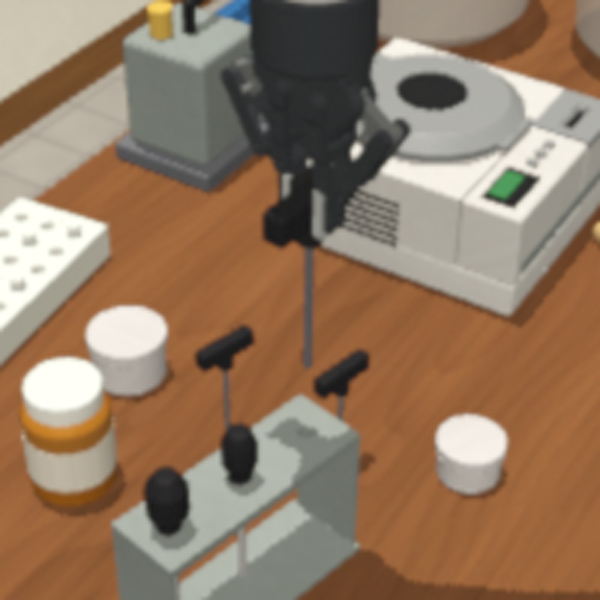

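Run:
```python
from h import *
print(proj("side",[[478.1,220.8,179.8],[478.1,220.8,230]]))
ctrl.reach([495.5,-290,300],[180,0,90])
ctrl.movel([495.5,-290,246],velocity=100)
ctrl.hold(0.3)
s=ctrl.state();print(s["time"],s["position"],s["contact_force"],s["tool_rot"])
t=s["position"]-[0,0,119.3]
print(proj("side",[t,t+[0,0,50],[495.5,-290,110]]),proj("top",[t,[495.5,-290,110]]))
for n in("side","top"):
    p,d=ctrl.snapshot(n); np.save(n+"1p.npy",p); np.save(n+"1.npy",d)
    u=proj(n,t)[0].astype(int); a=p[u[1]-60:u[1]+40,u[0]-50:u[0]+50]; print(n,u-[50,60]); cv2.imwrite(f"pics/sl_{n}.png",cv2.resize(a,None,fx=6,fy=6,interpolation=2)[:,:,::-1])
```

```text
[[282.93797798 231.24722681]
 [283.20004549 212.52521575]]
10.3917 [ 495.80822283 -290.15751334  246.62163322] [-0.21316433 -0.0671077  -0.89555144] [1.79939055e+02 3.22932484e-02 8.99995611e+01]
[[371.97721613 143.15601385]
 [374.20940679 127.73552105]
 [371.3031651  148.39310112]] [[439.94509386 239.52838413]
 [437.33238706 239.66098691]]
side [321  83]
top [389 179]
```

View pics/sl_side.png

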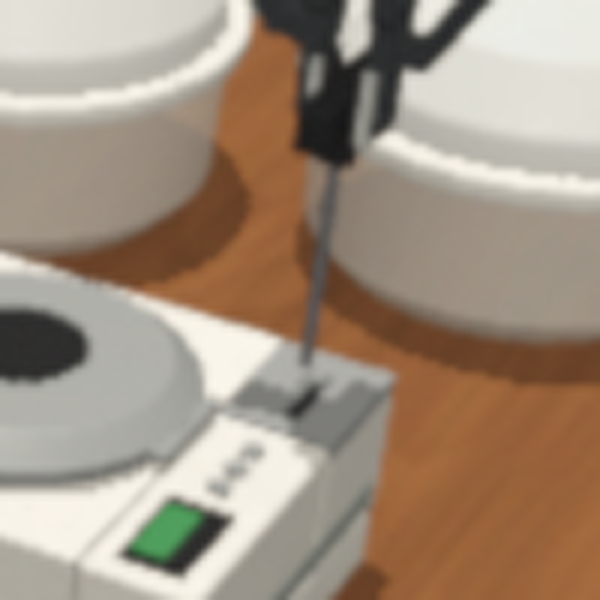

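View pics/sl_top.png

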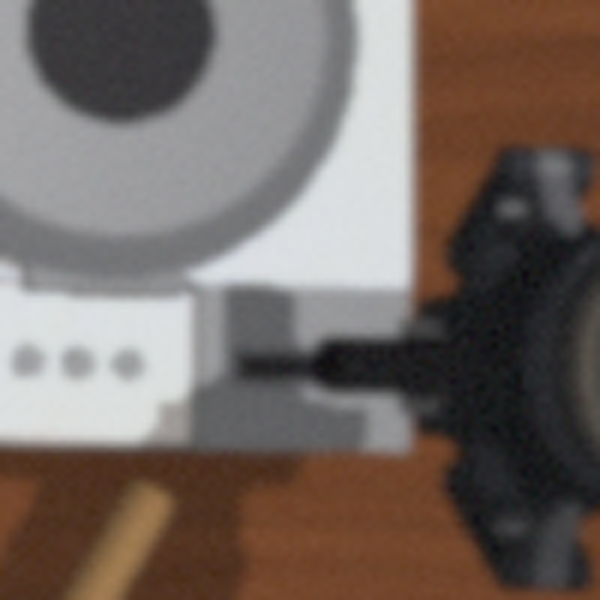

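```bash
cat >> h.py <<'E'
Z0=229.3
def st(l=""):
    s=ctrl.state();p=s["position"];print(l,"t",round(s["time"],2),"xy",np.round(p[:2],2),"depth",round(Z0-p[2],2),"F",np.round(s["contact_force"],2),"w",round(s["gripper_width"],3));return s
def down(x,y,d,v,f):
    r=ctrl.movel([x,y,Z0-d],velocity=v,max_force=f); st(f"d{d} stop={r}"); return r
E
python3 - <<'E'
from h import *
r=down(495.5,-290,-4,15,5)
if not r:
  r=down(495.5,-290,25,25,5)
  if not r:
    r=down(495.5,-290,58,14,3.5)
E
```

```text
d-4 stop=False t 11.49 xy [ 495.59 -290.03] depth -4.13 F [-0.02 -0.33  0.16] w 0.2
d25 stop=False t 12.8 xy [ 495.65 -290.09] depth 24.77 F [-0.38 -0.18 -0.04] w 0.196
d58 stop=True t 14.42 xy [ 495.52 -290.03] depth 49.91 F [-0.41  0.06  4.69] w 0.2
```

Run:
```python
from h import *
for d in (52,53.5,55,56,56.7):
    r=down(495.5,-290,d,6,6)
    if r: break
ctrl.hold(0.2); s=st()
p,d=ctrl.snapshot("side"); cv2.imwrite("pics/pr.png",cv2.resize(p[60:220,250:450],None,fx=3,fy=3)[:,:,::-1])
```

```text
d52 stop=False t 14.78 xy [ 495.82 -290.23] depth 50.91 F [-0.8   0.21  5.15] w 0.201
d53.5 stop=False t 15.18 xy [ 495.85 -290.25] depth 52.25 F [-1.09  0.15  6.18] w 0.198
d55 stop=False t 15.57 xy [ 495.89 -290.31] depth 53.52 F [-0.29 -0.14  7.22] w 0.201
d56 stop=False t 15.89 xy [ 495.93 -290.31] depth 54.37 F [-1.44  0.53  7.95] w 0.199
d56.7 stop=False t 16.16 xy [ 495.97 -290.28] depth 55.0 F [-1.05 -0.03  7.34] w 0.197
 t 16.36 xy [ 495.93 -290.3 ] depth 55.0 F [-1.38  1.27  7.57] w 0.194
```

View pics/pr.png

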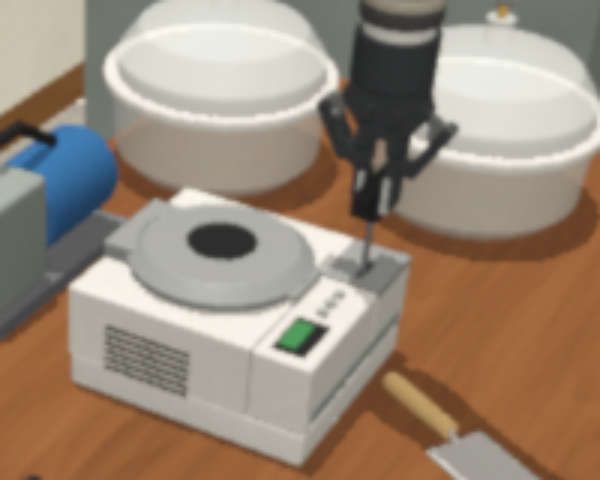

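Run:
```python
from h import *
def lid():
    p,d=ctrl.snapshot("top"); W=pts("top",d); b=W[145:225,370:450,2]; return np.nanpercentile(b,95),p
print(lid()[0])
for d in (57.3,57.9,58.5,59.1,59.6):
    r=down(495.5,-290,d,5,4)
    ctrl.hold(0.25); z,p=lid(); print("lid",z)
    if z>145 or r: break
cv2.imwrite("pics/pr_t.png",p[:,:,::-1])
```

```text
137.55095357204326
d57.3 stop=False t 16.73 xy [ 495.88 -290.28] depth 55.91 F [-0.89 -0.1   7.95] w 0.196
lid 208.32464641167508
```

Run:
```python
from h import *
ctrl.hold(1.2)
p,d=ctrl.snapshot("side"); cv2.imwrite("pics/op.png",cv2.resize(p[60:220,250:450],None,fx=3,fy=3)[:,:,::-1])
r=ctrl.movel([495.5,-290,Z0+10],velocity=60,max_force=14);st(r)
if not r:
    ctrl.movel([495.5,-290,300],velocity=120);st()
    p,d=ctrl.snapshot("side"); cv2.imwrite("pics/op2.png",cv2.resize(p[20:220,250:450],None,fx=3,fy=3)[:,:,::-1])
```

```text
False t 19.55 xy [ 495.2  -289.86] depth -9.44 F [ 0.18  0.07 -0.49] w 0.197
 t 20.21 xy [ 495.16 -289.83] depth -69.94 F [-0.52 -0.06 -1.98] w 0.197
```

View pics/op2.png

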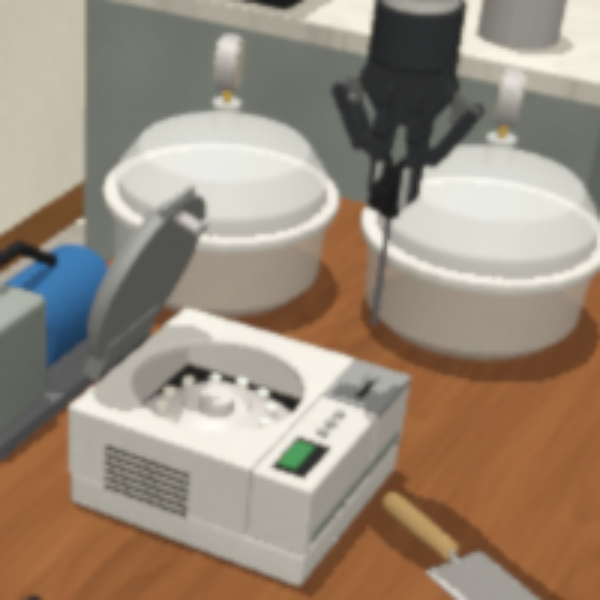

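Run:
```python
from h import *
ctrl.reach([478.7,221.6,300],[180,0,82.6])
ctrl.movel([478.7,221.6,246],velocity=120)
ctrl.hold(0.3); s=st(); t=s["position"]-[0,0,119.3]
for n in("side","top"):
    p,d=ctrl.snapshot(n); u=proj(n,t)[0]; o=(u.astype(int)-[50,60]); a=p[o[1]:o[1]+100,o[0]:o[0]+100]
    print(n,u,o,(u-o)*6,"hole",(proj(n,[478.8,222.5,118])[0]-o)*6)
    cv2.imwrite(f"pics/rk_{n}.png",cv2.resize(a,None,fx=6,fy=6,interpolation=2)[:,:,::-1])
```

```text
t 23.02 xy [479.09 221.85] depth -17.43 F [ 0.7  -0.08 -0.39] w 0.196
side [282.03203879 249.69217322] [232 189] [300.19223273 364.15303931] hole [299.65783674 384.58796043]
top [203.54766975 240.21210338] [153 180] [303.28601848 361.27262027] hole [305.40216003 361.94592944]
```

View pics/rk_side.png

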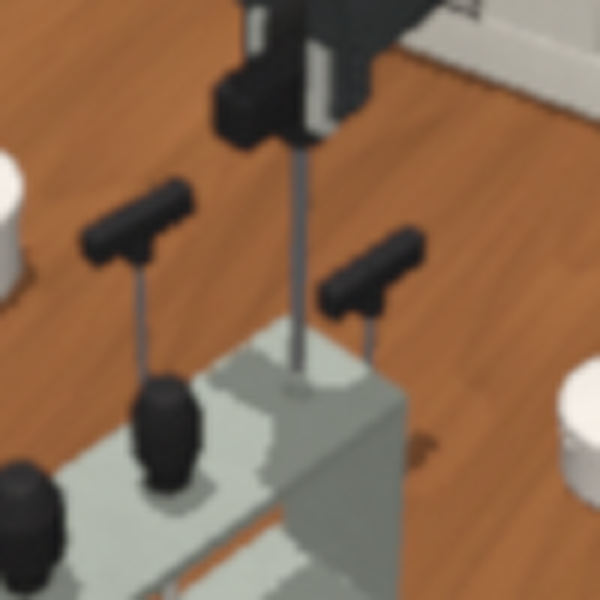

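View pics/rk_top.png

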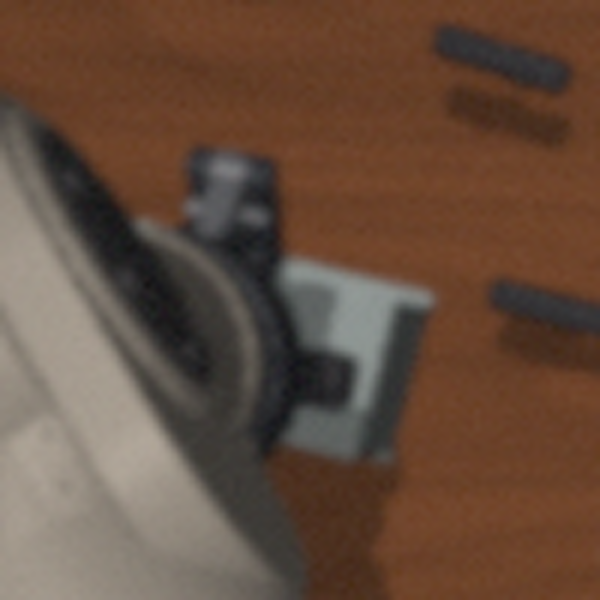

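Run:
```python
from h import *
x,y=478.6,221.4
r=ctrl.movel([x,y,225],velocity=20,max_force=4);s=st(r)
if not r:
    r=ctrl.movel([x,y,136],velocity=60,max_force=6);s=st(r);print(s["position"])
    if not r:
        r=ctrl.movel([x,y,125],velocity=12,max_force=5);s=st(r);print(s["position"],s["tool_rot"])
```

```text
False t 24.32 xy [478.71 221.48] depth 4.13 F [-0.86 -1.04 -0.57] w 0.2
False t 25.95 xy [478.9  221.61] depth 92.86 F [ 0.02 -0.48 -1.27] w 0.197
[478.89535879 221.60652217 136.43516744]
True t 26.62 xy [478.53 221.35] depth 101.12 F [-0.33 -0.71  4.17] w 0.198
[478.52939969 221.35426198 128.17801618] [-1.79987534e+02  1.34508036e-02  8.25948569e+01]
```

Run:
```python
from h import *
ctrl.gripper_to(1.0); ctrl.hold(0.2); st()
ctrl.movel([478.6,221.4,210],velocity=60,max_force=10);st()
ctrl.movel([478.6,221.4,300],velocity=150)
ctrl.reach([400,0,350],[180,0,60]); st()
for n in("side","top"):
    p,d=ctrl.snapshot(n); cv2.imwrite(f"pics/f_{n}.png",p[:,:,::-1])
    W=pts(n,d);np.save(n+"f.npy",W);g=p.mean(-1)
    m=(abs(W[...,0]-478)<27)&(abs(W[...,1]-220)<45)&(W[...,2]>150)&(W[...,2]<175)&(g<90)
    print(n,m.sum(),W[m].mean(0),np.percentile(W[m][:,2],[5,50,95]),cv2.minAreaRect(W[m][:,:2].astype(np.float32)))
    if n=="side": cv2.imwrite("pics/f_c.png",cv2.resize(p[190:340,200:350],None,fx=4,fy=4,interpolation=2)[:,:,::-1])
```

```text
t 27.48 xy [477.72 220.82] depth 102.11 F [-0.8  -0.62  0.05] w 0.995
 t 29.02 xy [478.33 221.22] depth 19.76 F [ 0.09 -0.79 -0.12] w 0.999
 t 30.72 xy [400.18   1.45] depth -120.16 F [ 0.42 -0.33 -0.16] w 1.002
side 253 [477.4397919  227.83289673 156.74748426] [151.29027438 157.26250727 160.07545067] ((478.4487609863281, 224.0114288330078), (76.22795104980469, 19.208614349365234), 80.7183609008789)
top 286 [477.98897562 221.30829456 157.57798248] [154.01675244 157.54413538 161.31384077] ((477.8840637207031, 221.76947021484375), (72.92546844482422, 17.690418243408203), 82.74821472167969)
```

View pics/f_side.png

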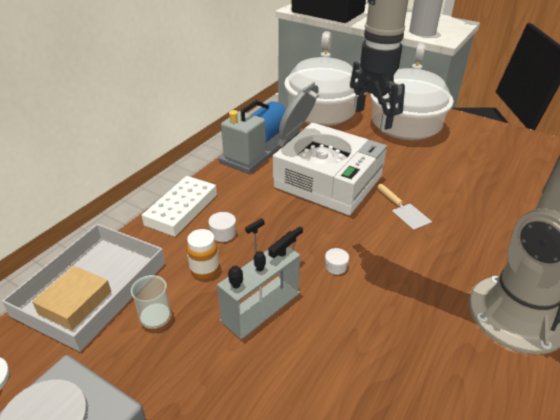

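View pics/f_c.png

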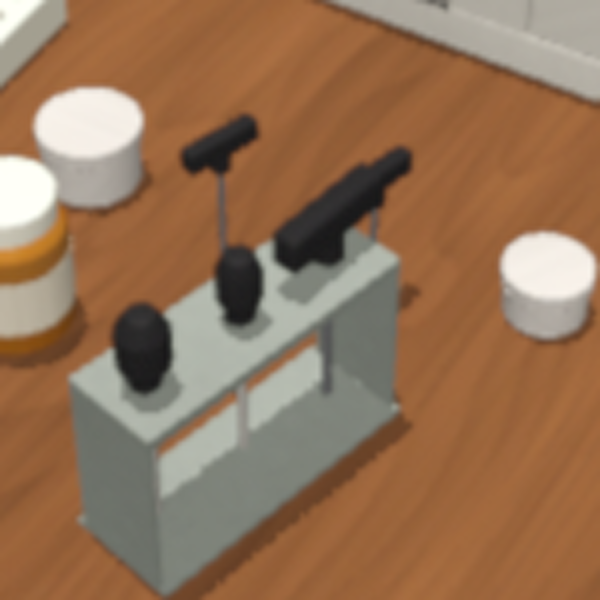

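View pics/f_top.png

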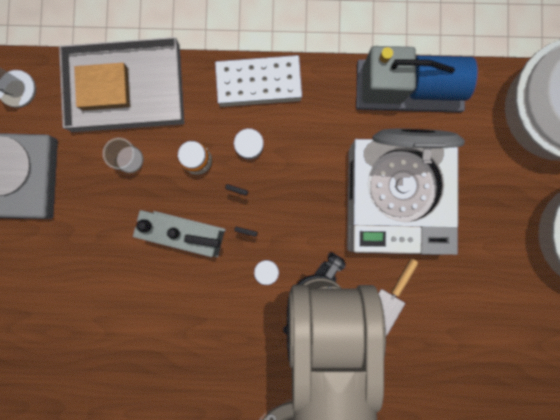

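The key sits fully down in its hole: its handle top is at 157.5 mm, as before. The lid is open in both views (top: 418,138) and nothing else has moved. Handing in.

Run:
```python
from h import *
st(); ctrl.close_job()
```

```text
t 30.82 xy [400.34   1.84] depth -120.05 F [ 0.85  0.18 -0.28] w 1.002
the job is handed in; nothing more can be done
```

The lid is open, the key is back in its rack hole fully down, and the job was handed in at 30.8 s of the 67 s allowed.

- **Which key:** there were three T-shaped tools. I took the one in the rack, top-camera pixel (203,241). Its bar measured 74 × 17 mm. The two outside the rack, at (236,189) and (245,231), have bars of only about 52 × 12 mm.
- **Pressing the tab:** the first probe, at the middle of the slot, met the tab about 50 mm below the deck. I pressed about 6 mm in small steps, and the highest force I read was about 8 N, well under the 20 N limit. The lid then sprang open.
- **Returning the key:** on the way into the hole the force limit did not trip until the foot landed on the plate, at the same height as when I picked the key up.
- **Last checks:** the handle's top is at 157.5 mm (158 expected). The lid is up in both views. The screwdrivers, tins, jar and beaker look unmoved by eye; I did not measure them again. So does the spatula, though the arm partly hides it in the top view. The gripper is open and clear of everything.
- **Disagreements:** the two cameras put the key's centre about 2 mm apart along the row of holes, within their stated accuracy. No check failed.

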